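# Shut the tagged air valve under the sliding cover

### The job

Push the cover of the valve box aside, all the way across onto the deck at the other end, without lifting it, to reveal two valves. Then push the handle that bears the round tag disc round to its stop, straight across its pipe, so that this valve is fully shut. Leave the other valve open, the cover slid aside and the loose parts where they stand.

Things in the scene. Friction and masses are not known exactly. Their poses are not given: they have to be found in the camera images.
- valve_box: Fixed grey steel box, 290 (its x) x 366 (its y) x 92 mm tall. Origin on the table, mid-width, at the pocket-deck border. Open pocket with the valves: y -174 to 0, x -125 to 125 mm, floor 5 mm up. Deck: y 0 to 180 mm, 83 mm up. Ledges along both long sides, 85 mm up, carry the cover; rims around (top 92 mm) guide and stop it. Yaw within 15 degrees.
- cover: Loose metal cover on the box's ledges, 0.35 to 0.7 kg, 272 (x) x 170 (y) x 5 mm plate with a raised panel 180 (x) x 90 mm (y) in its middle, upright sides, top 27 mm above the underside. Origin: centre of underside; axes as the box's. Slides along box y with about 2 to 5 N, 3 mm side play. Starts with its origin at box y -85 mm, over the pocket; the far rim stops it at +95 mm.
- handle_marked (a joint): Angle of the marked valve's handle: 0 = open, pointing along the box's +y in line with its pipe; grows counter-clockwise seen from above, to 1.571 rad = shut, against its stop, pointing along the box's -x. Starts at 0 to 0.35. Stiff (0.12 N m: about 3 N at 42 mm from the axis) and stays where it is left.
- marked_axis (a point): On the marked handle's vertical turning axis, 68 mm above the table. Black bar 12 mm wide, 60 to 76 mm above the table, reaching 58 mm from the axis; hub 24 mm wide with the mark on top: a flat round steel disc, 40 mm across. Valve body below it is 45 mm high. The two valves stand at box y -115 mm, one at box x -30, one at +70 mm; either may be the marked one.
- marked_tip (a point): Middle of the outer end of the marked handle, 58 mm from its axis, 68 mm above the table.
- handle_plain (a joint): Angle of the other valve's handle, same directions; starts at 0 to 0.12 and must stay open.
- plain_axis (a point): The same point on the axis of the other valve's handle: same bar, but with only a 9 mm square nut on its hub and no disc.
- plug: loose brass plug, a 20 mm diameter, 30 mm tall cylinder standing on the pocket's floor; its top is 35 mm above the table, below the handles; origin at the centre of its underside; to be left alone.
- capacitor: loose brown can capacitor, 60 mm diameter, 85 mm tall, standing on the table by the box's right (pocket) end; origin at the centre of its underside; to be left alone.
- transformer: loose small transformer, 60 x 50 mm, 60 mm tall, standing on the table by the box's left (deck) end; origin at the centre of its underside; to be left alone.
- terminal_strip: loose black terminal strip lying on the table, 30 x 120 mm, 24 mm tall; origin at the centre of its underside; to be left alone.
- screwdriver: loose screwdriver lying on the table; origin half-way along, on its underside; to be left alone.
- screw_jar: loose jar, 56 mm diameter, 65 mm tall, on the table; origin at the centre of its underside; to be left alone.
- heat_sink: loose finned heat sink, 50 x 50 mm, 34 mm tall, on the table; origin at the centre of its underside; to be left alone.

How it is judged (in metres and radians):
On the way, in this order (a step that is already met when the one before it is completed fails the run):
1. the cover has been slid aside onto the deck and the valves are revealed (y of cover in the frame of valve_box above 0.045 m and z of cover in the frame of valve_box below 0.097 m), for 0.2 s.
2. the marked handle has been pushed across its pipe, shut (value of joint handle_marked above 1.45 rad), for 0.2 s.
At the end, for the whole second after the job is handed in: Marked handle above 1.45 rad (within 0.12 of shut) and at rest; other handle below 0.3 rad; cover at rest flat on its ledges (underside 78 to 92 mm up, tilt under 0.05 rad), its centre at least 45 mm past the pocket-deck border, on the deck side (value of joint handle_marked above 1.45 rad and value of joint handle_plain below 0.3 rad and y of cover in the frame of valve_box above 0.045 m and z of cover in the frame of valve_box between 0.078 and 0.092 m and angle between cover's own z axis and vertical below 0.05 rad and linear speed of cover below 0.01 m/s and velocity of joint handle_marked below 0.05 rad/s); the robot touches nothing.
It fails at once if the cover was lifted (12 mm or more off its ledges) or tipped (more than 0.15 rad) (z of cover in the frame of valve_box above 0.097 m or angle between cover's own z axis and vertical above 0.15 rad).
It fails at once if the other valve's handle was turned past 0.3 rad (value of joint handle_plain above 0.3 rad).
It fails at once if a loose part was shifted more than 30 mm (distance of any of plug, capacitor, transformer, terminal_strip, screwdriver, screw_jar, heat_sink from where it was at the start of the episode above 0.03 m).
It also fails if it takes over 48 s, if anything falls off the work surface, if the arm or the gripper's body presses on something with over 40 N, if the wrist force passes 120 N, or if a joint passes its speed limit or range.

### The arm

A 6-joint arm with a two-finger parallel gripper is mounted at the origin on the work surface. World frame = base frame: x ahead of the robot, y to its left, z up, the work surface at z = 0. Lengths are in mm, angles in rad, forces in N, time in s.
With the tool pointing down it reaches from about 350 to 775 mm from the base axis. Payload 5.5 kg.
Tool frame: the origin (TCP) lies midway between the tips of the shut fingers; the grasp point (between the pads) lies 19 mm behind it; x points along the fingers, y is the direction in which the jaws open and shut, and the axes are right-handed (so a half turn about x gives the same grasp; the last joint's range is limited). The gripper opens to 85 mm and grips with 20 to 120 N. Pads are 22 mm wide; open, the fingers measure 114 mm over their backs; the gripper's body (76 mm by 85 mm) begins 54 mm behind the grasp point. The pads swing forward as they close: fully open they stand 13 mm farther back than shut.
Start: joints at [1.157, 0.313, 0.046, 1.304, 0, 1.431], TCP at [155.499, 553.617, 231.323] pointing down, gripper open.
Joint ranges: [-2.76, 2.76], [-0.86, 1.69], [-1.03, 1.26], [-2.2, 2.34], [-1.47, 1.5], [-3.14, 3.14]. Speed limits (rad/s): [2.57, 2.57, 3.14, 3.14, 3.14, 3.14].

### API

Orientations are given as a 3x3 rotation matrix whose columns are the frame's x, y, z axes.
In Python, from cell import monitor, optics, job gives the robot as it stands.
- The arm moves only by the tool carry_out, never from a script. Its argument "increments" is a list of rows, each an object of numbers: "x", "y", "z": the shift along the tool's x, y, z in mm; "spin": the turn about the tool's x in degrees; "fingers": the closure, from 0 (fully open) to 1 (shut). A call has 1 to 5 rows; each row is the pose to reach, as a shift and turn from the pose measured when the call began, along the tool's axes at that moment; what a row does not reach only later rows make up. A row lasts 1/12 s, in which the tool goes at most 41.7 mm and 7.16 degrees, less where a joint would pass 70% of its speed; a pose out of reach is approached as far as the arm can. A call with a gripper value outside its range is refused whole. The fingers move at their own pace and stop on an object; "newtons" is the grip in N (left out, the last holds). Time passes only in rows, so rows that repeat a pose let the fingers close. It gives the time, the measured TCP pose, the force and the opening at its end, in the units of the state.
- monitor.get_state(): the state, without advancing time (a new reading comes with each control period).
- optics.read_camera(name): name is "scene" or "side" or "wrist"; returns the picture (384x512x3 uint8, red, green, blue); there is no depth.
- optics.camera_params(name): a dict with "fovy" (degrees; the focal length in pixels is half the picture's height over the tangent of half this angle, whatever the lens; pixels are square), "cx", "cy" (the principal point, pixels), "dist" ([k1, k2, p1, p2, k3] as OpenCV has them; the pictures are not rectified), "extrinsics" (4x4, takes a point from camera to world coordinates); the wrist camera has in their place "tool_from_camera" (4x4, takes a point from camera to tool coordinates, whose origin is the TCP and whose axes are the tool frame's). Camera axes: x right, y up, looking along -z (the intrinsics and any distortion apply to the point x, -y, -z); pixel columns grow to the right and rows downward; lengths in mm; the calibration is good to about 2 mm. A picture is of the moment at which its call begins: read the wrist's pose just before it. camera_params takes no time and is no camera call.
- job.job_done(): hands the job in, once; it reports no verdict.
The state is a dict: "time": time; "joints": joint angles; "qd": joint speeds; "effort": joint torques, N m; "tcp_pos": TCP position; "tool_rot": TCP orientation; "wrist_force": force on the tool from outside, world axes, zero at the start; "wrist_torque": the same for the moment, N m; "gripper_width": opening from 0.0 (shut) to 1.0 (fully open).
Only numpy, scipy, OpenCV 4.12 (cv2) and the standard library are available. Lean on these libraries where they do the work, as an engineer would, in place of code of your own. Each camera call takes 0.05 s, during which the arm holds its last target. There are 200 camera calls.

## Working session

There is one attempt and no reset: what is moved stays moved. The work goes in short steps, Python scripts to look and compute and a tool call to move; the robot and the scene stay as the last step left them, time stands still between calls to the robot, and variables do not carry over. Pictures are saved under pics/ and viewed, about 8 in all and at most 12, crops included, and the job is handed in when it is done.

Besides the shell and the picture viewer there is one more tool, called after "Call:" by a JSON object that holds its "fn" and its "kwargs". carry_out: Moves the arm, as the interface text tells. Its arguments: {"type":"object","properties":{"increments":{"type":"array"},"newtons":{"type":"number"}},"required":["increments"]}

```bash
mkdir -p pics
cat > h.py <<'E'
import numpy as np, cv2
from cell import monitor, optics, job
def snap(name,fn):
    s=monitor.get_state(); im=optics.read_camera(name); cv2.imwrite('pics/'+fn,im[:,:,::-1]); return s,im
def KE(name,s=None):
    p=optics.camera_params(name); f=192/np.tan(np.radians(p['fovy'])/2)
    K=np.array([[f,0,p['cx']],[0,f,p['cy']],[0,0,1]]); d=np.array(p['dist'],float)
    if name=='wrist':
        T=np.eye(4);T[:3,:3]=np.array(s['tool_rot']).reshape(3,3);T[:3,3]=s['tcp_pos']; E=T@np.array(p['tool_from_camera'])
    else: E=np.array(p['extrinsics'])
    return K,d,E
def p2w(name,uv,z,s=None):
    K,d,E=KE(name,s); u=cv2.undistortPoints(np.array(uv,float).reshape(-1,1,2),K,d)[:,0]
    r=np.c_[u[:,0],-u[:,1],-np.ones(len(u))]@E[:3,:3].T; o=E[:3,3]
    return o+r*((np.broadcast_to(z,len(u))-o[2])/r[:,2])[:,None]
def w2p(name,P,s=None):
    K,d,E=KE(name,s); c=(np.array(P,float)-E[:3,3])@E[:3,:3]
    return cv2.projectPoints((c*[1,-1,-1]).reshape(-1,1,3),np.zeros(3),np.zeros(3),K,d)[0][:,0]
E
python3 - <<'E'
from h import *
a=snap('scene','a.png')[1];b=snap('side','b.png')[1]
s,c=snap('wrist','c.png')
cv2.imwrite('pics/abc.png',np.hstack([a,b])[:,:,::-1][:, :])
g=np.vstack([np.hstack([a,b]),])
print(s['tool_rot'],s['tcp_pos'],s['time'],s['gripper_width'])
for n in('scene','side'): print(KE(n)[2].round(2))
E
```

```text
[[-6.72074817e-04  2.70389402e-01  9.62750809e-01]
 [-1.47511849e-03  9.62749711e-01 -2.70390123e-01]
 [-9.99998686e-01 -1.60189391e-03 -2.48183429e-04]] [155.28730708 553.16610345 230.51128229] 0.1 1.0008724084900884
[[ 7.80000e-01 -4.10000e-01  4.80000e-01  1.16612e+03]
 [ 6.30000e-01  5.00000e-01 -6.00000e-01 -7.43540e+02]
 [ 0.00000e+00  7.60000e-01  6.50000e-01  8.93110e+02]
 [ 0.00000e+00  0.00000e+00  0.00000e+00  1.00000e+00]]
[[-8.20000e-01  3.40000e-01 -4.60000e-01 -2.01970e+02]
 [-5.70000e-01 -4.80000e-01  6.70000e-01  1.13400e+03]
 [ 0.00000e+00  8.10000e-01  5.90000e-01  1.09539e+03]
 [ 0.00000e+00  0.00000e+00  0.00000e+00  1.00000e+00]]
```

View pics/a.png

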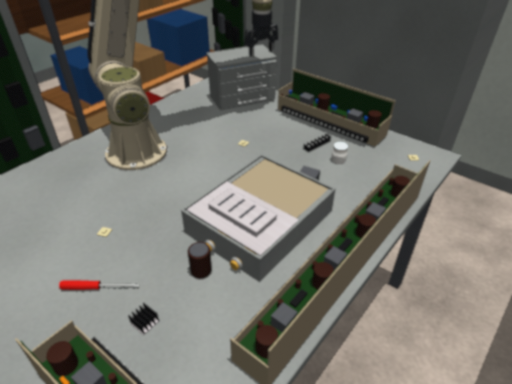

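View pics/b.png

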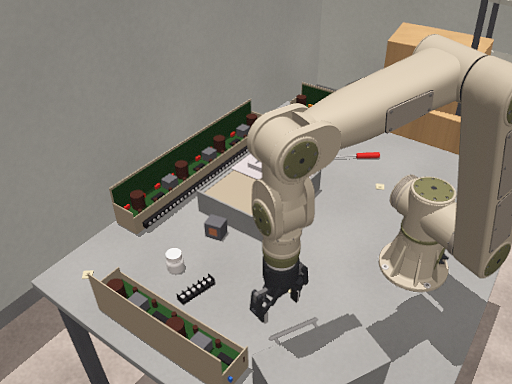

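Run:
```python
from h import *
a=cv2.imread('pics/a.png')[145:295,170:350]
cv2.imwrite('pics/a2.png',cv2.resize(a,None,fx=4,fy=4,interpolation=cv2.INTER_CUBIC))
```

```text
(no output)
```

View pics/a2.png

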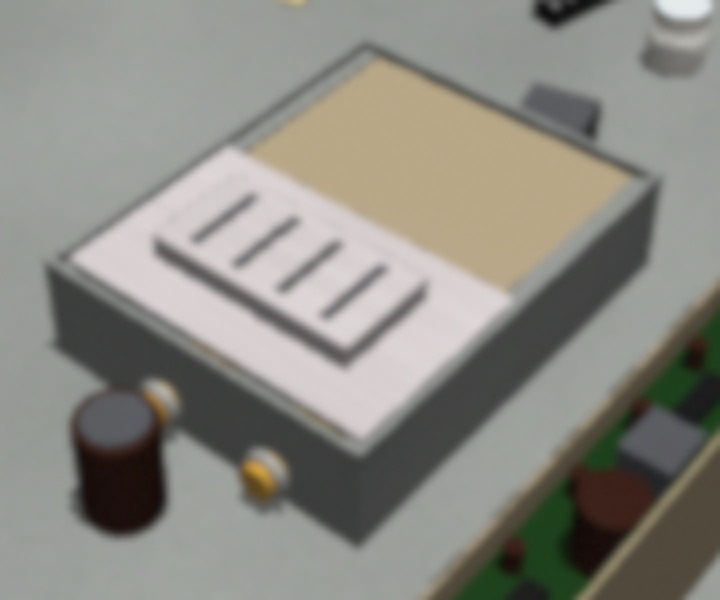

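Run:
```python
from h import *
c=np.array([[48,262],[367,42],[662,178],[358,455]])/4+[170,145]-[.4,.4]
P=p2w('scene',c,92)
print(P.round(1)); 
for i in range(4): print(np.linalg.norm(P[i]-P[(i+1)%4]).round(1))
# local: left=(-145,y0) top=(-145,y1) right=(145,y1) bottom=(145,y0)
from scipy.optimize import least_squares
L=np.array([[-145,-180],[-145,186],[145,186],[145,-180.]])
def T(q,L): 
    R=np.array([[np.cos(q[2]),-np.sin(q[2])],[np.sin(q[2]),np.cos(q[2])]]); return L@R.T+q[:2]
r=least_squares(lambda q:(T(q,L)-P[:,:2]).ravel(),[450,0,0]);q=r.x
print(q,np.degrees(q[2]),r.fun.round(1))
for n,l,z in[('cov near/far panel corners',[[-90,-130],[90,-130],[90,-40],[-90,-40]],112)]:
    W=T(q,np.array(l)); print(W.round(1), ((w2p('scene',np.c_[W,np.full(4,z)])-[170,145]+.4)*4).round(0))
top=p2w('scene',[[118/4+170,418/4+145]],85); print('cap',top)
print('pitch panel',p2w('scene',np.array([[155,240],[345,353],[427,288],[240,175]])/4+[170,145],112).round(1))
```

```text
[[ 448.3 -181.9   92. ]
 [ 455.   177.6   92. ]
 [ 740.3  175.8   92. ]
 [ 732.9 -185.6   92. ]]
359.6
285.3
361.5
284.7
[ 5.94062255e+02 -6.53172823e+00 -1.56663576e-02] -0.8976161729401544 [-2.  -2.3 -3.   4.1  1.7  1.4  3.3 -3.2]
[[ 502.  -135.1]
 [ 682.  -137.9]
 [ 683.4  -47.9]
 [ 503.4  -45.1]] [[147. 238.]
 [343. 354.]
 [426. 283.]
 [233. 177.]]
cap [[ 589.70347956 -254.03094416   85.        ]]
pitch panel [[ 509.9 -133.1  112. ]
 [ 684.2 -136.3  112. ]
 [ 688.8  -52.4  112. ]
 [ 508.4  -40.9  112. ]]
```

Call:
{"fn": "carry_out", "kwargs": {"increments": [{"y":-28,"z":29.5,"spin":-3,"fingers":1},{"y":-56,"z":59,"spin":-6,"fingers":1},{"y":-84,"z":88,"spin":-9,"fingers":1},{"y":-112,"z":118,"spin":-12,"fingers":1},{"y":-140,"z":147,"spin":-15,"fingers":1}]}}

```text
validation failed for argument at $.in...
```

Call:
{"fn": "carry_out", "kwargs": {"increments": [{"x":0,"y":-28,"z":29.5,"spin":-3,"fingers":1},{"x":0,"y":-56,"z":59,"spin":-6,"fingers":1},{"x":0,"y":-84,"z":88,"spin":-9,"fingers":1},{"x":0,"y":-112,"z":118,"spin":-12,"fingers":1},{"x":0,"y":-140,"z":147,"spin":-15,"fingers":1}], "newtons": 40}}

```text
time: 0.57
tcp_pos: [259.3, 377.0, 230.4]
tool_rot: [[-0.001, 0.009, 1.0], [-0.002, 1.0, -0.009], [-1.0, -0.002, -0.001]]
wrist_force: [0.7, 0.2, 0.0]
gripper_width: 0.295
```

Call:
{"fn": "carry_out", "kwargs": {"increments": [{"x":0,"y":-35,"z":21,"spin":0,"fingers":1},{"x":0,"y":-70,"z":42,"spin":0,"fingers":1},{"x":0,"y":-105,"z":63,"spin":0,"fingers":1},{"x":0,"y":-140,"z":84,"spin":0,"fingers":1},{"x":0,"y":-175,"z":105,"spin":0,"fingers":1}]}}

```text
time: 0.98
tcp_pos: [363.1, 199.2, 230.7]
tool_rot: [[-0.0, 0.008, 1.0], [-0.002, 1.0, -0.008], [-1.0, -0.002, -0.0]]
wrist_force: [1.4, 0.9, 0.2]
gripper_width: -0.006
```

Call:
{"fn": "carry_out", "kwargs": {"increments": [{"x":0,"y":-35,"z":21,"spin":0,"fingers":1},{"x":0,"y":-70,"z":42,"spin":0,"fingers":1},{"x":0,"y":-105,"z":63,"spin":0,"fingers":1},{"x":0,"y":-140,"z":84,"spin":0,"fingers":1},{"x":0,"y":-175,"z":105,"spin":0,"fingers":1}]}}

```text
time: 1.4
tcp_pos: [467.1, 21.3, 230.9]
tool_rot: [[-0.0, 0.009, 1.0], [-0.001, 1.0, -0.009], [-1.0, -0.001, -0.0]]
wrist_force: [0.1, 0.9, -0.7]
gripper_width: 0.0
```

Call:
{"fn": "carry_out", "kwargs": {"increments": [{"x":0,"y":-35,"z":21,"spin":0,"fingers":1},{"x":0,"y":-70,"z":42,"spin":0,"fingers":1},{"x":0,"y":-105,"z":63,"spin":0,"fingers":1},{"x":0,"y":-140,"z":84,"spin":0,"fingers":1},{"x":0,"y":-175,"z":105,"spin":0,"fingers":1}]}}

```text
time: 1.82
tcp_pos: [571.1, -156.6, 230.7]
tool_rot: [[-0.001, 0.009, 1.0], [-0.001, 1.0, -0.009], [-1.0, -0.001, -0.001]]
wrist_force: [0.6, 0.0, -0.0]
gripper_width: 0.002
```

Call:
{"fn": "carry_out", "kwargs": {"increments": [{"x":30,"y":-10,"z":15,"spin":0,"fingers":1},{"x":65,"y":-13,"z":23,"spin":0,"fingers":1},{"x":100,"y":-13,"z":23,"spin":0,"fingers":1},{"x":120,"y":-13,"z":23,"spin":0,"fingers":1},{"x":131,"y":-13,"z":23,"spin":0,"fingers":1}]}}

```text
time: 2.23
tcp_pos: [591.4, -169.2, 95.4]
tool_rot: [[-0.007, 0.01, 1.0], [0.002, 1.0, -0.01], [-1.0, 0.002, -0.007]]
wrist_force: [-0.1, -0.3, 0.2]
gripper_width: -0.002
```

Call:
{"fn": "carry_out", "kwargs": {"increments": [{"x":0,"y":7,"z":0,"spin":0,"fingers":1},{"x":0,"y":14,"z":0,"spin":0,"fingers":1},{"x":0,"y":21,"z":0,"spin":0,"fingers":1},{"x":0,"y":28,"z":0,"spin":0,"fingers":1},{"x":0,"y":35,"z":0,"spin":0,"fingers":1}]}}

```text
time: 2.65
tcp_pos: [593.0, -134.3, 97.4]
tool_rot: [[-0.004, 0.009, 1.0], [-0.001, 1.0, -0.009], [-1.0, -0.001, -0.004]]
wrist_force: [-0.4, -4.1, 0.9]
gripper_width: 0.001
```

Call:
{"fn": "carry_out", "kwargs": {"increments": [{"x":-1,"y":12,"z":0,"spin":0,"fingers":1},{"x":-1,"y":24,"z":0,"spin":0,"fingers":1},{"x":-1,"y":36,"z":0,"spin":0,"fingers":1},{"x":-1,"y":48,"z":0,"spin":0,"fingers":1},{"x":-1,"y":60,"z":1,"spin":0,"fingers":1}]}}

```text
time: 3.07
tcp_pos: [595.4, -74.1, 99.7]
tool_rot: [[-0.002, 0.01, 1.0], [-0.004, 1.0, -0.01], [-1.0, -0.004, -0.001]]
wrist_force: [-0.7, -7.1, 3.8]
gripper_width: -0.002
```

Call:
{"fn": "carry_out", "kwargs": {"increments": [{"x":-1,"y":12,"z":0,"spin":0,"fingers":1},{"x":-1,"y":24,"z":0,"spin":0,"fingers":1},{"x":-1,"y":36,"z":0,"spin":0,"fingers":1},{"x":-1,"y":48,"z":0,"spin":0,"fingers":1},{"x":-1,"y":60,"z":0,"spin":0,"fingers":1}]}}

```text
time: 3.48
tcp_pos: [596.0, -13.9, 101.4]
tool_rot: [[-0.001, 0.01, 1.0], [-0.006, 1.0, -0.01], [-1.0, -0.006, -0.001]]
wrist_force: [-1.6, -7.8, 3.6]
gripper_width: -0.002
```

Call:
{"fn": "carry_out", "kwargs": {"increments": [{"x":2,"y":8,"z":0,"spin":0,"fingers":1},{"x":3,"y":16,"z":0,"spin":0,"fingers":1},{"x":3,"y":24,"z":0,"spin":0,"fingers":1},{"x":3,"y":31,"z":0,"spin":0,"fingers":1},{"x":3,"y":36,"z":0,"spin":0,"fingers":1}]}}

```text
time: 3.9
tcp_pos: [597.3, 19.8, 101.2]
tool_rot: [[0.003, 0.012, 1.0], [-0.014, 1.0, -0.012], [-1.0, -0.014, 0.003]]
wrist_force: [-4.4, -14.8, 14.3]
gripper_width: 0.002
```

Run:
```python
from h import *
s,a=snap('scene','d.png'); print(s['wrist_force'],s['tcp_pos'])
c=a[125:275,165:365,::-1]
cv2.imwrite('pics/d2.png',cv2.resize(c,None,fx=4,fy=4,interpolation=cv2.INTER_CUBIC))
```

```text
[ -4.42033453 -14.82263726  14.34356538] [597.27799354  19.76261876 101.18901245]
```

View pics/d2.png

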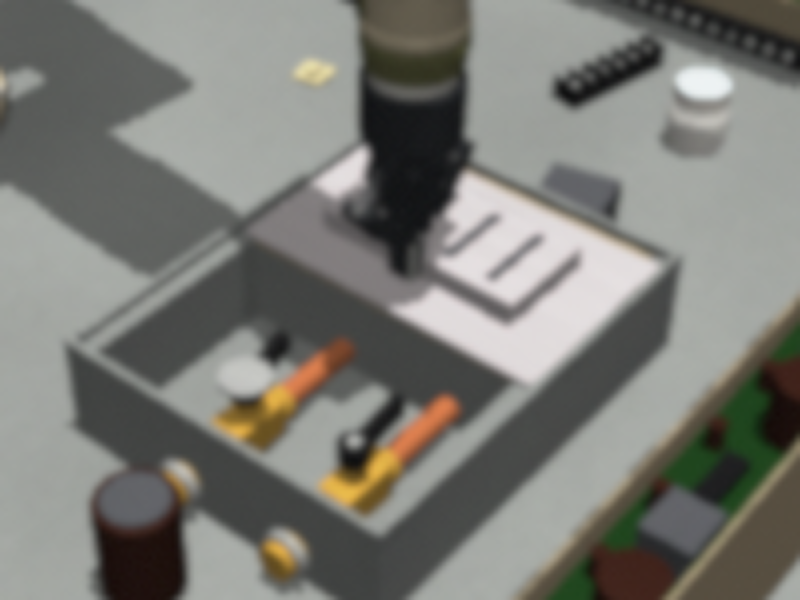

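Call:
{"fn": "carry_out", "kwargs": {"increments": [{"x":0,"y":-15,"z":0,"spin":0,"fingers":1},{"x":0,"y":-30,"z":0,"spin":0,"fingers":1},{"x":-30,"y":-55,"z":0,"spin":0,"fingers":1},{"x":-65,"y":-65,"z":0,"spin":0,"fingers":1},{"x":-100,"y":-75,"z":0,"spin":0,"fingers":1}]}}

```text
time: 4.37
tcp_pos: [595.0, -52.6, 202.2]
tool_rot: [[-0.0, 0.011, 1.0], [-0.01, 1.0, -0.011], [-1.0, -0.01, -0.0]]
wrist_force: [0.8, -0.3, -1.2]
gripper_width: 0.002
```

Call:
{"fn": "carry_out", "kwargs": {"increments": [{"x":-20,"y":-30,"z":0,"spin":0,"fingers":1},{"x":-20,"y":-65,"z":0,"spin":0,"fingers":1},{"x":-20,"y":-75,"z":0,"spin":0,"fingers":1},{"x":-20,"y":-75,"z":0,"spin":0,"fingers":1},{"x":-20,"y":-75,"z":0,"spin":0,"fingers":1}]}}

```text
time: 4.78
tcp_pos: [593.7, -126.8, 222.2]
tool_rot: [[-0.001, 0.012, 1.0], [-0.008, 1.0, -0.012], [-1.0, -0.008, -0.001]]
wrist_force: [-0.1, 0.7, 0.0]
gripper_width: -0.004
```

Run:
```python
from h import *
s,a=snap('wrist','e.png'); print(s['wrist_force'],s['tcp_pos'])
print(w2p('wrist',[[562,-121,78],[662,-123,78],[562,-63,68],[594,-6.5,83]],s))
```

```text
[-0.05842058  0.70051516  0.04030601] [ 593.68174974 -126.77352049  222.19024617]
[[266.74785455 149.83820859]
 [265.21564377 252.5864096 ]
 [329.66878195 147.79512576]
 [394.68028177 184.85890414]]
```

View pics/e.png

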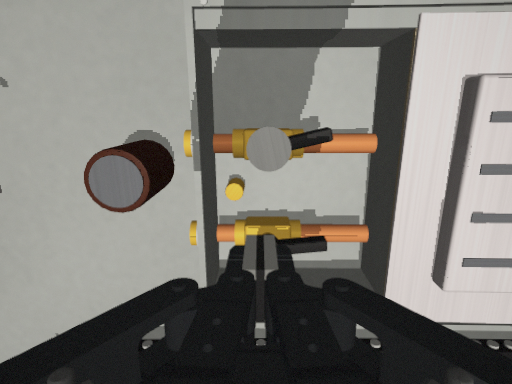

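Call:
{"fn": "carry_out", "kwargs": {"increments": [{"x":10,"y":35,"z":-8,"spin":0,"fingers":1},{"x":40,"y":52,"z":-8,"spin":0,"fingers":1},{"x":80,"y":52,"z":-8,"spin":0,"fingers":1},{"x":120,"y":52,"z":-8,"spin":0,"fingers":1},{"x":150,"y":52,"z":-8,"spin":0,"fingers":1}]}}

```text
time: 5.25
tcp_pos: [584.0, -72.1, 68.4]
tool_rot: [[-0.005, 0.007, 1.0], [-0.006, 1.0, -0.008], [-1.0, -0.006, -0.005]]
wrist_force: [-0.1, -0.2, -0.0]
gripper_width: 0.001
```

Call:
{"fn": "carry_out", "kwargs": {"increments": [{"x":8,"y":0,"z":0,"spin":0,"fingers":1},{"x":8,"y":0,"z":0,"spin":0,"fingers":1},{"x":8,"y":0,"z":0,"spin":0,"fingers":1}]}}

```text
time: 5.5
tcp_pos: [583.8, -71.0, 60.7]
tool_rot: [[-0.006, 0.006, 1.0], [-0.006, 1.0, -0.006], [-1.0, -0.006, -0.006]]
wrist_force: [-0.4, -0.1, 0.2]
gripper_width: -0.004
```

Call:
{"fn": "carry_out", "kwargs": {"increments": [{"x":-1,"y":-2,"z":-12,"spin":0,"fingers":1},{"x":-1,"y":0,"z":-23,"spin":0,"fingers":1},{"x":-1,"y":-1,"z":-36,"spin":0,"fingers":1},{"x":-1,"y":-8,"z":-50,"spin":0,"fingers":1},{"x":-1,"y":-17,"z":-60,"spin":0,"fingers":1}]}}

```text
time: 5.92
tcp_pos: [527.5, -87.8, 66.1]
tool_rot: [[0.004, 0.004, 1.0], [-0.007, 1.0, -0.004], [-1.0, -0.007, 0.004]]
wrist_force: [4.5, 2.1, 1.6]
gripper_width: -0.002
```

Call:
{"fn": "carry_out", "kwargs": {"increments": [{"x":0,"y":-6,"z":-3,"spin":0,"fingers":1},{"x":0,"y":-10,"z":-5,"spin":0,"fingers":1},{"x":0,"y":-12,"z":-6,"spin":0,"fingers":1},{"x":0,"y":-14,"z":-6,"spin":0,"fingers":1}]}}

```text
time: 6.25
tcp_pos: [523.2, -102.3, 68.8]
tool_rot: [[0.008, 0.004, 1.0], [-0.007, 1.0, -0.004], [-1.0, -0.007, 0.008]]
wrist_force: [-1.2, 4.8, 12.1]
gripper_width: -0.0
```

Call:
{"fn": "carry_out", "kwargs": {"increments": [{"x":0,"y":2,"z":0,"spin":0,"fingers":1},{"x":4,"y":2,"z":0,"spin":0,"fingers":1},{"x":4,"y":-2,"z":0,"spin":0,"fingers":1},{"x":4,"y":-5,"z":0,"spin":0,"fingers":1}]}}

```text
time: 6.58
tcp_pos: [524.6, -104.3, 68.0]
tool_rot: [[0.012, 0.002, 1.0], [-0.0, 1.0, -0.002], [-1.0, -0.0, 0.012]]
wrist_force: [-4.0, 21.7, 27.9]
gripper_width: 0.001
```

Run:
```python
from h import *
s,a=snap('wrist','f.png'); print(s['wrist_force'],s['tcp_pos'])
```

```text
[-4.04392496 21.74143211 27.88158087] [ 524.58073999 -104.32953737   67.98511174]
```

View pics/f.png

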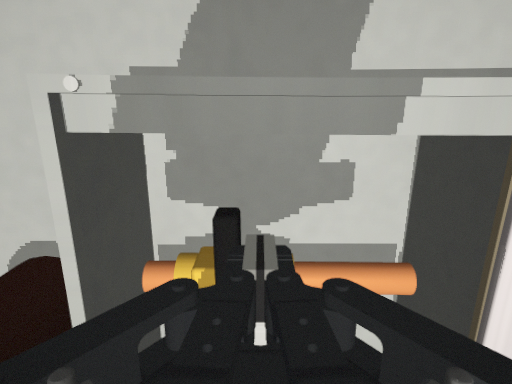

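Call:
{"fn": "carry_out", "kwargs": {"increments": [{"x":0,"y":8,"z":0,"spin":0,"fingers":1},{"x":-2,"y":18,"z":0,"spin":0,"fingers":1},{"x":-40,"y":20,"z":0,"spin":0,"fingers":1},{"x":-80,"y":20,"z":10,"spin":0,"fingers":1},{"x":-120,"y":20,"z":30,"spin":0,"fingers":1}]}}

```text
time: 7.05
tcp_pos: [549.6, -83.5, 186.4]
tool_rot: [[0.008, 0.002, 1.0], [0.001, 1.0, -0.002], [-1.0, 0.001, 0.008]]
wrist_force: [1.6, -1.1, -0.2]
gripper_width: -0.002
```

Call:
{"fn": "carry_out", "kwargs": {"increments": [{"x":-40,"y":0,"z":30,"spin":0,"fingers":1},{"x":-60,"y":0,"z":60,"spin":0,"fingers":1},{"x":-60,"y":0,"z":75,"spin":0,"fingers":1},{"x":-60,"y":0,"z":75,"spin":0,"fingers":1},{"x":-60,"y":0,"z":75,"spin":0,"fingers":1}]}}

```text
time: 7.47
tcp_pos: [624.2, -83.7, 245.7]
tool_rot: [[0.006, 0.002, 1.0], [0.001, 1.0, -0.002], [-1.0, 0.001, 0.006]]
wrist_force: [-0.4, 0.4, -0.9]
gripper_width: -0.003
```

Run:
```python
from h import *
s,a=snap('wrist','g.png'); print(s['wrist_force'],s['tcp_pos'],s['time'])
```

```text
[-0.36654638  0.37923496 -0.89327163] [624.22584172 -83.67326097 245.73613169] 7.4667
```

View pics/g.png

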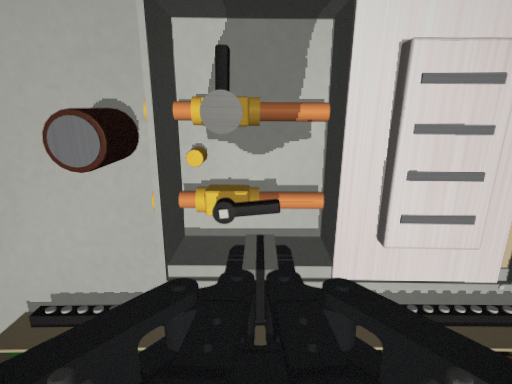

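Run:
```python
from h import *
s=monitor.get_state()
print('disc,tip',p2w('wrist',[[221,112],[222,46]],[78,76],s).round(1)); print('nut,tip',p2w('wrist',[[224,212],[280,207]],[80,76],s).round(1))
print('panel edge',p2w('wrist',[[412,42],[388,246]],[112,112],s).round(1))
a=optics.read_camera('scene')[125:275,165:365,::-1]
cv2.imwrite('pics/i.png',cv2.resize(a,None,fx=4,fy=4,interpolation=cv2.INTER_CUBIC))
```

```text
disc,tip [[ 560.  -119.1   78. ]
 [ 503.6 -116.4   76. ]]
nut,tip [[ 657.6 -119.2   80. ]
 [ 653.7  -62.3   76. ]]
panel edge [[507.4  35.8 112. ]
 [680.4  36.4 112. ]]
```

View pics/i.png

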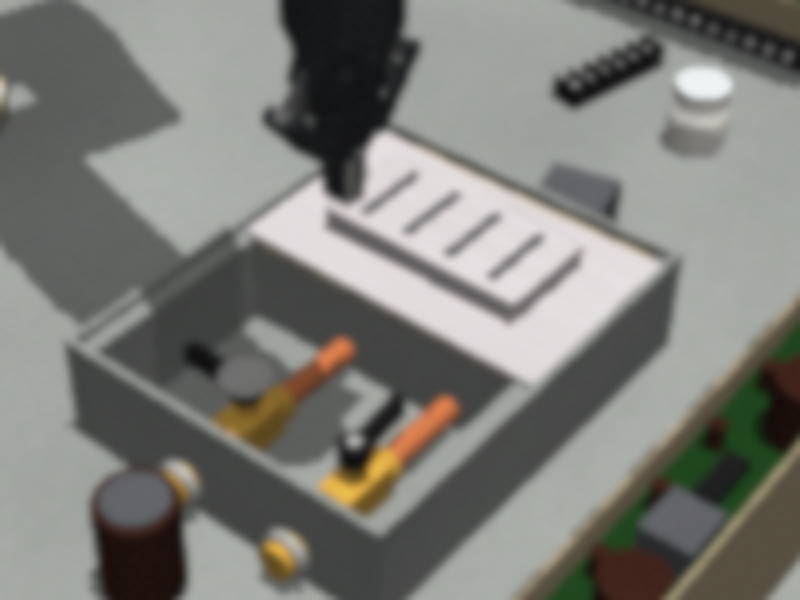

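```bash
python3 -c "
from cell import job; print(job.job_done())"
```

```text
the job is handed in; nothing more can be done
None
```

I slid the cover onto the deck with the shut fingers, then pushed the marked handle (the valve at box x -30) to its stop. I backed the tool clear and handed the job in after about 7.5 s of robot time. No verdict was reported.

- **Cover:** its centre is at about box y +88 mm, and it looks flat on its ledges.
- **Marked handle:** it measures about 1.54 rad. The stop pushed back with about 22 N.
- **Other handle:** still open, at about 0.05–0.08 rad.
- **Loose parts:** those visible in the last pictures look unmoved. The screwdriver and heat sink were out of those views and not re-checked, but the arm never went near them.
- **Robot:** it was touching nothing; the wrist force read under 1 N.

**Unexpected force:** during both pushes the tool felt an upward force, up to 14 N on the cover and 28 N on the handle. It also rode a few mm higher than planned. I did not find the cause, and I saw no lift or tilt of the cover in the pictures.

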